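# Park the plunger of a label press and swing its head open

### The arm

A 6-joint arm with a two-finger parallel gripper is mounted at the origin on the work surface. World frame = base frame: x ahead of the robot, y to its left, z up, the work surface at z = 0. Lengths are in m, angles in rad, forces in N, time in s.
With the tool pointing down it reaches from about 0.425 to 0.95 m from the base axis. Payload 3.5 kg.
Tool frame: the origin (TCP) lies on the centre line of the jaws, within the pads' length; the fingertips stand 17 mm ahead of it and the grasp point (between the pads) lies 2 mm behind it; z points along the fingers, y is the line along which they close (so a half turn about z gives the same grasp; the last joint's range is limited). The gripper opens to 85 mm and grips with 20 to 120 N. Pads are 22 mm wide; open, the fingers measure 114 mm over their backs; the gripper's body (76 mm by 85 mm) begins 54 mm behind the grasp point. The pads swing forward as they close: fully open they stand 13 mm farther back than shut.
Start: joints at [-1.454, 0.286, 1.577, -0, 1.279, -0.15], TCP at [0.178, -0.651, 0.248] pointing down, gripper open.
Joint ranges: [-2.77, 2.77], [-0.9, 2.22], [0.21, 2.48], [-1.53, 4.67], [0.24, 2.81], [-2.84, 2.84]. Speed limits (rad/s): [2.79, 2.79, 3.14, 3.14, 3.14, 3.14].

### API

Orientations are given as a unit quaternion [x, y, z, w].
In Python, from plant import ctrl gives the robot as it stands. The module is installed in compiled form; this text tells all that it offers.
- The arm moves only by the tool drive_tool, never from a script. Its argument "moves" is a list of rows, each a list of 3 entries, a list of its own where there are three numbers: the turn, a rotation vector about the tool's x, y, z in rad, then the shift along the tool's x, y, z in m, then the finger opening in m, from 0 to 0.0854. A call has 1 to 5 rows; each row shifts and turns the commanded pose from where the row before left it, along the tool's axes as they then stand; what a row does not reach is not made up. A row lasts 1/8 s, in which the tool goes at most 62.5 mm and 10.7 degrees, less where a joint would pass 70% of its speed; a pose out of reach is approached as far as the arm can. A call with a gripper value outside its range is refused whole. The fingers move at their own pace and stop on an object; "grip_force" is the grip in N (left out, the last holds). Time passes only in rows, so rows that do not move let the fingers close. It gives the time, the measured TCP pose, the force, the opening and the grip force at its end, in the units of the state.
- ctrl.get_state(): the state, without advancing time (a new reading comes with each control period).
- ctrl.read_camera(name): name is "side" or "top" or "wrist"; returns a dict with "image" (400x640x3 uint8, red, green, blue), "fx", "fy", "cx", "cy" (pixels), "dist" ([k1, k2, p1, p2, k3] as OpenCV has them; the pictures are not rectified), "R" (3x3) and "t" (3): a world point X has camera coordinates R X + t. Camera axes: x right, y down, z forward; pixel columns grow to the right and rows downward; lengths in m; the calibration is good to about 2 mm. A picture is of the moment at which its call begins. There is no depth.
- ctrl.sign_off(): hands the job in; it is judged then, once.
The state is a dict: "time": time; "qpos": joint angles; "dq": joint speeds; "joint_efforts": joint torques, N m; "eef_pos": TCP position; "tcp_rot": TCP orientation; "contact_force": force on the tool from outside, world axes, zero at the start; "wrist_torque": the same for the moment, N m; "opening": opening from 0.0 (shut) to 1.0 (fully open); "finger_force": force on a finger pad.
Only numpy, scipy, OpenCV 4.12 (cv2) and the standard library are available. Lean on these libraries where they do the work, as an engineer would, in place of code of your own. Each camera call takes 0.05 s, during which the arm holds its last target. There are 200 camera calls.

### The job

Open the garment-label press: pull up the black wing knob of its spring plunger until it just comes up against its stop, turn it clockwise as far as it goes and let it down into its rest notch so that it stays up by itself, without straining the plunger or prying the head against its pin. Then swing the freed head gently to the left by its red upright handle until it is fully open, let go, and leave everything else on the counter where it is.

Things in the scene. Friction and masses are not known exactly. Their poses are not given: they have to be found in the camera images.
- press: benchtop label press, fixed: white base 310 x 170 mm, orange-padded lower plate, steel column at the back, blue swing arm carrying a white and aluminium head. Origin: underside centre of the base; x points from its front (nearest the robot) to the column, y to the left seen from the front, z up. Column axis at x = 100, y = 0 mm; front of the head cover at x = -108 mm
- column_top (a point): point on the upright column axis about which the head swings, at the height of the arm's top face: 185 mm above the counter. White head cover: 112 x 112 mm, top 178 mm above the counter. Above the arm rise only the column's cap (8 mm), an air cylinder (20 mm) on the cover's middle, the plunger 60 mm in front of this axis and the red handle 215 mm in front of it
- head (a joint): swing of the head, rad: 0 = over the lower plate, locked by the plunger's pin (about 1 mm play); grows as the head swings to the left seen from the front, clockwise seen from above; 1.13 = fully open, against its stop. Once the pin is drawn 5 mm or more it turns with a slight friction (2 to 5 N at the handle) and stays where it is left. Swing at under 1 rad/s
- swing_handle (a point): centre of the red upright handle at the front of the head: round, 25 mm across, 215 mm from the column axis, 215 mm above the counter. The grip reaches from 27 mm below this point to 20 mm above it; the head cover is 37 mm below. Moves with the head
- knob_grip (a point): where to grip the black rubber-coated wing knob, on the plunger's axis, 10 mm below the knob's top; 252 mm above the counter while the pin is in. The knob is 36 mm long (this point's x), 14 mm wide (its y; grip across this), 28 mm tall, white line along the top. With the pin in, its length lies along the arm. Fingertips reaching up to 20 mm below this point stay clear of the crown below
- plunger_seat (a point): point on the plunger's axis on the arm's top face, under the knob; x away from the robot, towards the column. Around it stands the steel crown of the plunger's threaded body, 26 mm across: low rims 20 to 40 mm above this point, tall parts 6 mm more. A brass cross-pin on the knob's stem rides in the crown: deep slot along the arm, shallow rest notch (3 mm) across it
- lift (a joint): how far the plunger is pulled up, m; 0 = pin in. Spring force 8 N at 0, plus 220 N/m. The body is screwed in differently each time: the lift that frees the cross-pin from the slot, so that the knob can turn, is 10 to 30 mm and must be felt for; 2 mm further is a firm end stop. Parked in the rest notch it stays 3 mm below the freeing lift (7 to 27 mm)
- turn (a joint): knob angle about its upright axis relative to the arm, rad: 0 = pin in the slot; grows clockwise seen from above. Rest notch centre 1.40, play 0.08 each way; a tall part of the crown is a firm turning stop at about 1.48, another bars the other way. Let down short of 1.31 the pin stays on the rim: not parked. The cross-pin bears on the crown 6 to 12 mm off the axis
- stem: the plunger's stem with the hidden collar that meets the end stop. The end stop takes no more than 12 N in addition to the spring, so pull slowly and stop when the pull rises steeply. Origin on the plunger's axis, 67 mm below knob_grip
- plunger: the plunger: pin, cross-pin and knob. Its cross-pin and pin together bear at most 40 N against the press, the spring's load included, whether turned against the crown (too early in the slot, or at the turning stop) or pried sideways by the head. Origin on its axis, 67 mm below knob_grip
- label_roll_mid (a point): white roll of garment labels, 68 mm across, 30 mm tall, lying flat on the counter; the point is at its centre, half-way up. Not part of the job
- peg_green_mid (a point): green plastic clothes peg lying flat, 74 x 10 x 13 mm; the point is at its centre, half-way up. Not part of the job
- peg_red_mid (a point): red plastic clothes peg lying flat, 74 x 10 x 13 mm; the point is at its centre, half-way up. Not part of the job
- token_dish_mid (a point): blue ceramic dish, 90 mm across, 35 mm tall; the point is at its centre, half-way up. Not part of the job
- detergent_mid (a point): white detergent bottle, 84 mm across, 220 mm tall; the point is at its centre, half-way up. Not part of the job
- softener_jar_mid (a point): clear jar with white cap, 80 mm across, 120 mm tall; the point is at its centre, half-way up. Not part of the job
- spray_mid (a point): clear spray bottle with red head, 72 mm across, 198 mm tall; the point is at its centre, half-way up. Not part of the job
- lint_brush_mid (a point): wooden brush lying flat, 200 mm long; the point is at its centre, half-way up. Not part of the job

How it is judged:
On the way:
1. the plunger is parked in its rest notch, let go, with the head still over the lower plate (value of joint lift above 0.0055 m and value of joint turn between 1.29 and 1.58 rad and contact force between the fingers and press below 0.3 N and value of joint head below 0.25 rad), for 0.2 s.
At the end, for the whole second after the job is handed in: The knob rests by itself in the notch (pin drawn at least 5.5 mm, knob turned 1.29 to 1.58 rad), the head is swung to within 0.07 rad of its open stop (over 1.06 rad) and at rest, and the press is released (value of joint lift above 0.0055 m and value of joint turn between 1.29 and 1.58 rad and contact force between the fingers and press below 0.3 N and value of joint head above 1.06 rad and velocity of joint head below 0.02 rad/s and velocity of joint turn below 0.05 rad/s); the robot touches nothing.
It fails at once if the plunger is yanked against its end stop with over 12 N (contact force between stem and press above 12 N).
It fails at once if the plunger is strained with over 40 N: forced in the turn, or its pin pried by the head (contact force between plunger and press above 40 N).
It fails at once if the head is swung faster than 1.5 rad/s (velocity of joint head above 1.5 rad/s).
It fails at once if a bystander is shifted by over 30 mm (distance of any of label_roll_mid, peg_green_mid, peg_red_mid, token_dish_mid, detergent_mid, softener_jar_mid, spray_mid, lint_brush_mid from where it was at the start of the episode above 0.03 m).
It also fails if it takes over 72 s, if anything falls off the work surface, if the arm or the gripper's body presses on something with over 40 N, if the wrist force passes 120 N, or if a joint passes its speed limit or range.

## Working session

There is one attempt and no reset: what is moved stays moved. The work goes in short steps, Python scripts to look and compute and a tool call to move; the robot and the scene stay as the last step left them, time stands still between calls to the robot, and variables do not carry over. Pictures are saved under pics/ and viewed, at most 10 in all, crops included, and the job is handed in when it is done.

Besides the shell and the picture viewer there is one more tool, called after "Call:" by a JSON object that holds its "api" and its "payload". drive_tool: Moves the arm, as the interface text tells. Its arguments: {"type":"object","properties":{"moves":{"type":"array","items":{"type":"array"}},"grip_force":{"type":"number"}},"required":["moves"]}

```bash
mkdir -p pics; python3 - <<'E'
from plant import ctrl
import cv2,numpy as np
s=ctrl.get_state();print({k:np.round(v,3).tolist() for k,v in s.items()})
for n in("top","side"):
    c=ctrl.read_camera(n);cv2.imwrite(f"pics/{n}0.png",c["image"][:,:,::-1]);print(n,c["fx"],c["cx"],c["cy"],np.round(c["R"],3).tolist(),np.round(c["t"],3).tolist(),c["dist"])
E
```

```text
{'time': 0.0, 'qpos': [-1.454, 0.287, 1.578, -0.0, 1.279, -0.15], 'dq': [0.003, 0.0, 0.0, -0.003, 0.001, 0.002], 'joint_efforts': [0.001, -40.597, -29.263, -0.0, 0.006, 0.0], 'eef_pos': [0.178, -0.65, 0.247], 'tcp_rot': [0.991, 0.133, 0.0, -0.001], 'contact_force': [0.16, 0.875, -0.414], 'wrist_torque': [-0.02, -0.036, 0.013], 'finger_force': 0.0, 'opening': 1.003}
top 480.63223628116816 315.8995518657452 195.8327863924079 [[-0.021, -1.0, -0.002], [-0.982, 0.021, -0.19], [0.19, -0.002, -0.982]] [0.026, 0.574, 1.561] [-0.13884686  0.          0.          0.          0.        ]
side 401.9971233063737 317.963018550188 195.9050884311705 [[-0.961, -0.276, -0.016], [-0.18, 0.667, -0.723], [0.21, -0.692, -0.691]] [0.529, 0.19, 1.231] [-0.03714892  0.          0.          0.          0.        ]
```

View pics/top0.png

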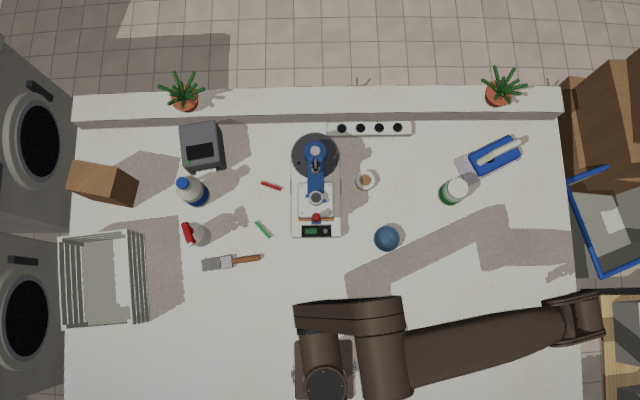

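View pics/side0.png

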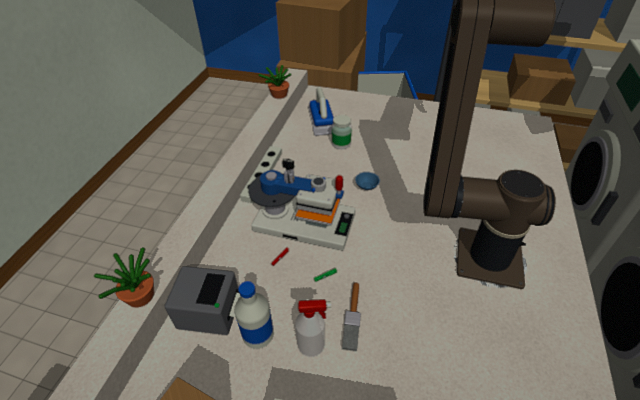

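```bash
cat > h.py <<'E'
from plant import ctrl
import cv2,numpy as np
def ray(c,p):
    K=np.array([[c["fx"],0,c["cx"]],[0,c["fy"],c["cy"]],[0,0,1]])
    q=cv2.undistortPoints(np.array([[p]],float),K,np.array(c["dist"]))[0,0]
    R=np.array(c["R"]);return -R.T@np.array(c["t"]),R.T@np.array([q[0],q[1],1])
def plane(c,p,z):
    o,d=ray(c,p);return o+d*(z-o[2])/d[2]
def tri(a,pa,b,pb):
    A=np.zeros((3,3));v=np.zeros(3)
    for o,d in(ray(a,pa),ray(b,pb)):
        d=d/np.linalg.norm(d);P=np.eye(3)-np.outer(d,d);A+=P;v+=P@o
    return np.linalg.solve(A,v)
def proj(c,X):
    K=np.array([[c["fx"],0,c["cx"]],[0,c["fy"],c["cy"]],[0,0,1]])
    return cv2.projectPoints(np.array([X],float),cv2.Rodrigues(np.array(c["R"]))[0],np.array(c["t"]),K,np.array(c["dist"]))[0][0,0]
def blobs(im,lo,hi,box,amin=8):
    h=cv2.cvtColor(im,cv2.COLOR_RGB2HSV);m=cv2.inRange(h,lo,hi);x0,y0,x1,y1=box
    k=np.zeros_like(m);k[y0:y1,x0:x1]=m[y0:y1,x0:x1]
    n,_,st,ce=cv2.connectedComponentsWithStats(k);return [(np.round(ce[i],1).tolist(),st[i].tolist()) for i in range(1,n) if st[i][4]>=amin]
E
python3 - <<'E'
from h import *
t=ctrl.read_camera("top");s=ctrl.read_camera("side")
for lo,hi in(((0,150,90),(6,255,255)),((172,150,90),(180,255,255))):
    print("red",blobs(t["image"],lo,hi,(285,130,350,245),4),blobs(s["image"],lo,hi,(240,140,370,260),4))
print("blue",blobs(t["image"],(100,120,40),(125,255,255),(285,130,350,245)))
a=cv2.resize(t["image"][130:245,285:350],None,fx=5,fy=5,interpolation=2)
b=cv2.resize(s["image"][145:255,245:365],None,fx=3.9,fy=5,interpolation=2)
b=cv2.resize(b,(470,575))[:, :];cv2.imwrite("pics/z.png",np.hstack([a,b])[:,:,::-1])
E
```

```text
red [([315.7, 217.0], [313, 214, 7, 8, 42])] [([339.2, 181.0], [336, 176, 7, 13, 61]), ([282.0, 253.7], [275, 248, 13, 12, 50])]
red [] []
blue [([315.0, 166.6], [304, 141, 23, 52, 664])]
```

View pics/z.png

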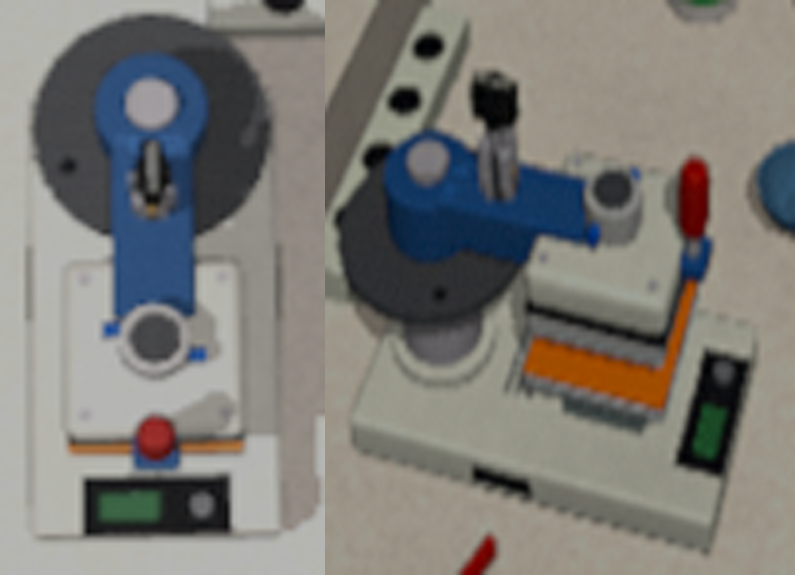

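```bash
python3 - <<'E'
from h import *
t=ctrl.read_camera("top");s=ctrl.read_camera("side")
c=plane(t,(315,150.6),.193);h=plane(t,(315.7,217.0),.220);k=plane(t,(315.4,164.2),.262)
h2=tri(t,(315.7,217),s,(339.2,181));cs=plane(s,(245+(428-325)/3.917,145+161/5.227),.193);ks=plane(s,(245+(495-325)/3.917,145+82/5.227),.262)
print(c,cs,"handle",h,h2,plane(s,(339.2,181),.215),"knob",k,ks)
for a in(h,h2): print(np.linalg.norm((a-c)[:2]),np.arctan2((c-a)[1],(c-a)[0]))
for n,lo,hi in(("green",(50,120,60),(85,255,255)),("red",(0,150,60),(6,255,255))):
    print(n,[ (np.round(plane(t,b[0],.0065),3).tolist(),b[1]) for b in blobs(t["image"],lo,hi,(170,150,400,275))])
E
```

```text
[0.69231353 0.01424339 0.193     ] [0.69071762 0.01727673 0.193     ] handle [0.47840805 0.01644034 0.22      ] [0.47799124 0.01640131 0.21988754] [0.47876859 0.01105114 0.215     ] knob [0.63020335 0.01403736 0.262     ] [0.63146624 0.01435287 0.262     ]
0.21391676126754564 -0.010270311345009582
0.21433315282064255 -0.01006823986286925
green [([0.471, 0.201, 0.006], [256, 223, 13, 14, 26])]
red [([0.623, 0.171, 0.006], [261, 182, 20, 8, 39]), ([0.51, 0.016, 0.006], [313, 214, 7, 8, 43]), ([0.467, 0.46, 0.006], [182, 222, 13, 21, 151])]
```

Call:
{"api": "drive_tool", "payload": {"moves": [[[0,0,0],[0.0408,-0.0348,-0.0073],0.04],[[0,0,0],[0.0408,-0.0348,-0.0073],0.04],[[0,0,0],[0.0408,-0.0348,-0.0073],0.04],[[0,0,0],[0.0408,-0.0348,-0.0073],0.04],[[0,0,0],[0.0408,-0.0348,-0.0073],0.04]], "grip_force": 30}}

```text
time: 0.92
eef_pos: [0.3296, -0.4279, 0.2852]
tcp_rot: [0.991, 0.133, 0.0, 0.0]
contact_force: [0.3, 0.1, -0.2]
opening: 0.47
finger_force: 0.0
```

Call:
{"api": "drive_tool", "payload": {"moves": [[[0,0,0],[0.0408,-0.0348,-0.0073],0.04],[[0,0,0],[0.0408,-0.0348,-0.0073],0.04],[[0,0,0],[0.0408,-0.0348,-0.0073],0.04],[[0,0,0],[0.0408,-0.0348,-0.0073],0.04],[[0,0,0],[0.0408,-0.0348,-0.0073],0.04]]}}

```text
time: 1.55
eef_pos: [0.4805, -0.2062, 0.3218]
tcp_rot: [0.991, 0.133, 0.0, 0.0]
contact_force: [-0.2, -0.4, 0.3]
opening: 0.472
finger_force: 0.0
```

Call:
{"api": "drive_tool", "payload": {"moves": [[[0,0,0],[0.0408,-0.0348,-0.0073],0.04],[[0,0,0],[0.0408,-0.0348,-0.0073],0.04],[[0,0,0],[0.0408,-0.0348,-0.0073],0.04],[[0,0,0],[0.0408,-0.0348,-0.0073],0.04],[[0,0,0],[0.0408,-0.0348,-0.0073],0.04]]}}

```text
time: 2.17
eef_pos: [0.6315, 0.0154, 0.3581]
tcp_rot: [0.991, 0.133, 0.0, 0.0]
contact_force: [1.2, 0.1, -0.1]
opening: 0.466
finger_force: 0.0
```

Call:
{"api": "drive_tool", "payload": {"moves": [[[0,0,-0.18],[0,0,0],0.04],[[0,0,-0.18],[0,0,0],0.04],[[0,0,-0.18],[0,0,0],0.04],[[0,0,-0.18],[0,0,0],0.04],[[0,0,-0.18],[0,0,0],0.04]]}}

```text
time: 2.8
eef_pos: [0.6307, 0.0138, 0.3577]
tcp_rot: [0.833, 0.553, -0.0, -0.0]
contact_force: [0.1, 0.3, -0.1]
opening: 0.466
finger_force: 0.0
```

Call:
{"api": "drive_tool", "payload": {"moves": [[[0,0,-0.18],[0,0,0],0.04],[[0,0,-0.18],[0,0,0],0.04],[[0,0,-0.18],[0,0,0],0.04],[[0,0,-0.18],[0,0,0],0.04],[[0,0,-0.18],[0,0,0],0.04]]}}

```text
time: 3.42
eef_pos: [0.6306, 0.0138, 0.3577]
tcp_rot: [0.509, 0.861, -0.0, -0.0]
contact_force: [-0.0, 0.1, 0.5]
opening: 0.467
finger_force: 0.0
```

Call:
{"api": "drive_tool", "payload": {"moves": [[[0,0,-0.18],[0,0,0],0.04],[[0,0,-0.18],[0,0,0],0.04],[[0,0,-0.18],[0,0,0],0.04],[[0,0,-0.18],[0,0,0],0.04],[[0,0,-0.18],[0,0,0],0.04]]}}

```text
time: 4.05
eef_pos: [0.6306, 0.0138, 0.3577]
tcp_rot: [0.084, 0.996, 0.0, -0.0]
contact_force: [-0.1, -0.0, 0.3]
opening: 0.472
finger_force: 0.0
```

Call:
{"api": "drive_tool", "payload": {"moves": [[[0,0,-0.166],[0,0,0],0.04],[[0,0,0],[0,0,0],0.04],[[0,0,0],[0,0,0],0.04]]}}

```text
time: 4.42
eef_pos: [0.6307, 0.0138, 0.3578]
tcp_rot: [0.006, 1.0, 0.0, -0.0]
contact_force: [-0.3, 0.2, 0.2]
opening: 0.468
finger_force: 0.0
```

```bash
python3 - <<'E'
from h import *
s=ctrl.get_state();print({k:np.round(v,4).tolist() for k,v in s.items()})
c=ctrl.read_camera("wrist");cv2.imwrite("pics/w1.png",c["image"][:,:,::-1])
print(-np.array(c["R"]).T@c["t"],np.round(c["R"],3).tolist());print([np.round(proj(c,p)) for p in((.631,.0145,.262),(.478,.0163,.235),(.692,.0147,.193))])
E
```

```text
{'time': 4.425, 'qpos': [-0.1388, 0.1288, 1.563, -0.0, 1.4499, -1.6984], 'dq': [-0.0016, 0.0004, -0.0009, 0.0004, 0.0003, -0.01], 'joint_efforts': [0.001, -35.706, -30.5606, -0.0003, 0.0005, 0.0029], 'eef_pos': [0.6307, 0.0138, 0.3578], 'tcp_rot': [0.0056, 1.0, 0.0, -0.0], 'contact_force': [-0.2574, 0.1609, 0.2032], 'wrist_torque': [-0.0423, 0.0142, -0.0227], 'finger_force': 0.0, 'opening': 0.4683}
[0.54914299 0.01512017 0.4834567 ] [[0.011, 1.0, -0.001], [0.948, -0.01, 0.318], [0.318, -0.004, -0.948]]
[array([325., 207.]), array([325.,  -1.]), array([326., 237.])]
```

View pics/w1.png

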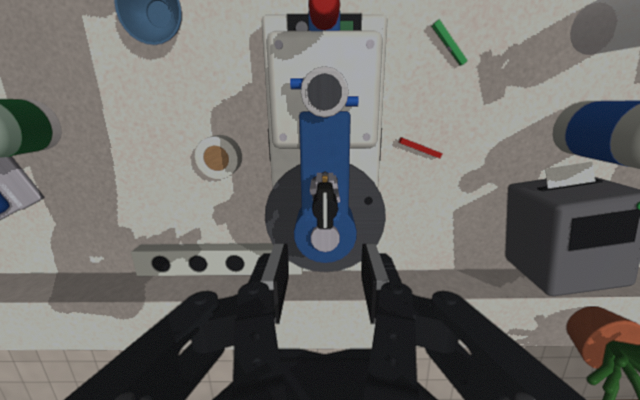

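Call:
{"api": "drive_tool", "payload": {"moves": [[[0,0,0],[0,0.0005,0.04],0.04],[[0,0,0],[0,0,0.04],0.04],[[0,0,0],[0,0,0.024],0.04],[[0,0,0],[0,0,0],0.03],[[0,0,0],[0,0,0],0.03]], "grip_force": 40}}

```text
time: 5.1
eef_pos: [0.6314, 0.0142, 0.2554]
tcp_rot: [0.005, 1.0, -0.0, 0.001]
contact_force: [0.5, -0.0, 0.6]
opening: 0.348
finger_force: 0.0
```

```bash
python3 - <<'E'
from h import *
s=ctrl.get_state();print({k:np.round(v,4).tolist() for k,v in s.items()})
c=ctrl.read_camera("wrist");im=c["image"][150:400,170:470];cv2.imwrite("pics/w2.png",cv2.resize(im,None,fx=2,fy=2)[:,:,::-1])
print([np.round(proj(c,p)) for p in((.631,.0145,.262),)])
E
```

```text
{'time': 5.1, 'qpos': [-0.138, 0.1857, 1.6834, 0.0, 1.2702, -1.6994], 'dq': [0.001, -0.0129, -0.0179, -0.0002, -0.002, -0.0027], 'joint_efforts': [-0.0077, -35.4533, -28.1947, -0.0005, 0.0144, 0.0032], 'eef_pos': [0.6314, 0.0142, 0.2554], 'tcp_rot': [0.0047, 1.0, -0.0001, 0.0011], 'contact_force': [0.5302, -0.0401, 0.5711], 'wrist_torque': [0.0035, 0.021, -0.0422], 'finger_force': 0.0, 'opening': 0.3479}
[array([324., 280.])]
```

View pics/w2.png

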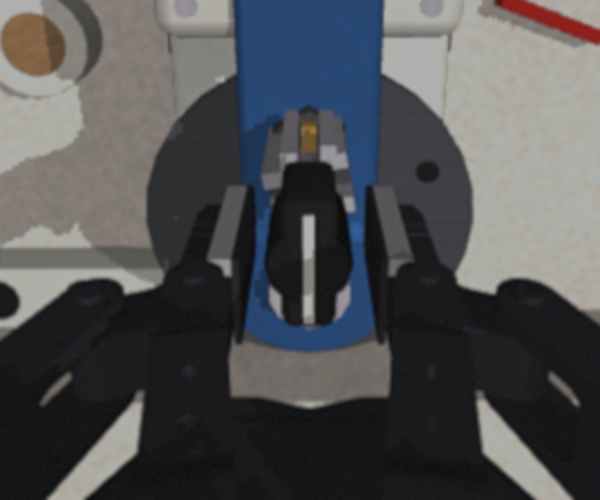

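Call:
{"api": "drive_tool", "payload": {"moves": [[[0,0,0],[-0.0005,0.0005,0.0005],0.018],[[0,0,0],[0,0,0],0.018],[[0,0,0],[0,0,0],0.0],[[0,0,0],[0,0,0],0.0],[[0,0,0],[0,0,0],0.0]], "grip_force": 45}}

```text
time: 5.78
eef_pos: [0.6316, 0.0142, 0.2544]
tcp_rot: [0.004, 1.0, -0.001, 0.001]
contact_force: [-0.9, -3.2, 4.3]
opening: 0.152
finger_force: 47.7
```

Call:
{"api": "drive_tool", "payload": {"moves": [[[0,0,0],[0,0,-0.001],0.0],[[0,0,0],[0,0,-0.001],0.0],[[0,0,0],[0,0,-0.001],0.0],[[0,0,0],[0,0,0],0.0]]}}

```text
time: 6.28
eef_pos: [0.6314, 0.0143, 0.2545]
tcp_rot: [0.004, 1.0, -0.0, 0.0]
contact_force: [2.7, -4.7, -4.1]
opening: 0.151
finger_force: 46.5
```

Call:
{"api": "drive_tool", "payload": {"moves": [[[0,0,0],[0,0,-0.001],0.0],[[0,0,0],[0,0,-0.001],0.0],[[0,0,0],[0,0,-0.001],0.0],[[0,0,0],[0,0,0],0.0]]}}

```text
time: 6.78
eef_pos: [0.6313, 0.0143, 0.2555]
tcp_rot: [0.005, 1.0, -0.0, -0.0]
contact_force: [6.1, -4.6, -9.1]
opening: 0.152
finger_force: 45.7
```

Call:
{"api": "drive_tool", "payload": {"moves": [[[0,0,0],[0,0,-0.001],0.0],[[0,0,0],[0,0,-0.001],0.0],[[0,0,0],[0,0,-0.001],0.0],[[0,0,0],[0,0,0],0.0]]}}

```text
time: 7.28
eef_pos: [0.6313, 0.0143, 0.2582]
tcp_rot: [0.005, 1.0, -0.0, -0.0]
contact_force: [6.4, -4.7, -9.6]
opening: 0.154
finger_force: 45.6
```

Call:
{"api": "drive_tool", "payload": {"moves": [[[0,0,0],[-0.0015,-0.0012,-0.001],0.0],[[0,0,0],[0,0,-0.001],0.0],[[0,0,0],[0,0,-0.001],0.0],[[0,0,0],[0,0,0],0.0]]}}

```text
time: 7.78
eef_pos: [0.6317, 0.014, 0.264]
tcp_rot: [0.004, 1.0, 0.001, -0.002]
contact_force: [0.9, -1.7, -11.5]
opening: 0.154
finger_force: 45.4
```

Call:
{"api": "drive_tool", "payload": {"moves": [[[0,0,0],[0,0,-0.001],0.0],[[0,0,0],[0,0,-0.001],0.0],[[0,0,0],[0,0,0],0.0]]}}

```text
time: 8.15
eef_pos: [0.6318, 0.014, 0.2669]
tcp_rot: [0.004, 1.0, 0.0, -0.001]
contact_force: [-2.0, -0.5, -12.8]
opening: 0.154
finger_force: 45.3
```

Call:
{"api": "drive_tool", "payload": {"moves": [[[0,0,0],[0,0,-0.001],0.0],[[0,0,0],[0,0,-0.001],0.0],[[0,0,0],[0,0,0],0.0]]}}

```text
time: 8.52
eef_pos: [0.632, 0.0139, 0.2689]
tcp_rot: [0.004, 1.0, 0.0, -0.001]
contact_force: [-3.8, 0.1, -12.5]
opening: 0.155
finger_force: 45.3
```

Call:
{"api": "drive_tool", "payload": {"moves": [[[0,0,0],[0.001,0,-0.001],0.0],[[0,0,0],[0,0,-0.001],0.0],[[0,0,0],[0,0,0],0.0]]}}

```text
time: 8.9
eef_pos: [0.6317, 0.0139, 0.2714]
tcp_rot: [0.004, 1.0, 0.0, 0.0]
contact_force: [-1.9, 2.2, -12.7]
opening: 0.153
finger_force: 45.2
```

Call:
{"api": "drive_tool", "payload": {"moves": [[[0,0,0],[0,0,-0.001],0.0],[[0,0,0],[0,0,-0.001],0.0],[[0,0,0],[0,0,0],0.0]]}}

```text
time: 9.28
eef_pos: [0.6317, 0.0138, 0.2733]
tcp_rot: [0.004, 1.0, 0.0, -0.0]
contact_force: [-1.9, 3.0, -12.8]
opening: 0.154
finger_force: 45.1
```

Call:
{"api": "drive_tool", "payload": {"moves": [[[0,0,0],[0.0005,0.001,-0.001],0.0],[[0,0,0],[0,0,-0.001],0.0],[[0,0,0],[0,0,0],0.0]]}}

```text
time: 9.65
eef_pos: [0.6316, 0.0141, 0.2756]
tcp_rot: [0.004, 1.0, -0.001, 0.001]
contact_force: [-0.4, -0.7, -14.0]
opening: 0.15
finger_force: 45.1
```

Call:
{"api": "drive_tool", "payload": {"moves": [[[0,0,0],[0,0,-0.001],0.0],[[0,0,0],[0,0,-0.001],0.0],[[0,0,0],[0,0,0],0.0]]}}

```text
time: 10.02
eef_pos: [0.6315, 0.0141, 0.2775]
tcp_rot: [0.004, 1.0, -0.0, 0.0]
contact_force: [1.1, -1.2, -13.9]
opening: 0.153
finger_force: 45.0
```

Call:
{"api": "drive_tool", "payload": {"moves": [[[0,0,0],[0,0,-0.001],0.0],[[0,0,0],[0,0,-0.001],0.0],[[0,0,0],[0,0,0],0.0]]}}

```text
time: 10.4
eef_pos: [0.6314, 0.0142, 0.2787]
tcp_rot: [0.004, 1.0, -0.0, 0.0]
contact_force: [3.4, -2.6, -17.5]
opening: 0.15
finger_force: 44.5
```

Call:
{"api": "drive_tool", "payload": {"moves": [[[0,0,0],[0,0,-0.001],0.0],[[0,0,0],[0,0,0],0.0]]}}

```text
time: 10.65
eef_pos: [0.6313, 0.0142, 0.2788]
tcp_rot: [0.004, 1.0, -0.0, -0.0]
contact_force: [4.0, -4.5, -20.9]
opening: 0.152
finger_force: 44.1
```

Call:
{"api": "drive_tool", "payload": {"moves": [[[0,0,0],[-0.0005,-0.001,0.0015],0.0],[[0,0,0],[0,0,0.0015],0.0],[[0,0,0],[0,0,0],0.0]]}}

```text
time: 11.02
eef_pos: [0.6316, 0.014, 0.2778]
tcp_rot: [0.004, 1.0, 0.0, -0.0]
contact_force: [0.4, 0.7, -14.1]
opening: 0.153
finger_force: 45.1
```

Call:
{"api": "drive_tool", "payload": {"moves": [[[0,0,0.04],[0,0,0],0.0],[[0,0,0.04],[0,0,0],0.0],[[0,0,0],[0,0,0],0.0]]}}

```text
time: 11.4
eef_pos: [0.6316, 0.0141, 0.2777]
tcp_rot: [0.044, 0.999, 0.0, -0.0]
contact_force: [-0.0, 0.4, -13.7]
opening: 0.149
finger_force: 45.1
```

```bash
python3 - <<'E'
from h import *
s=ctrl.get_state();print({k:np.round(v,4).tolist() for k,v in s.items()})
E
```

```text
{'time': 11.4, 'qpos': [-0.1385, 0.1715, 1.6588, 0.0009, 1.3116, -1.6213], 'dq': [-0.0003, 0.0011, -0.0022, 0.0013, -0.003, -0.0113], 'joint_efforts': [-0.2598, -45.2704, -37.1324, -0.1899, 0.1727, 0.0411], 'eef_pos': [0.6316, 0.0141, 0.2777], 'tcp_rot': [0.0441, 0.999, 0.0005, -0.0], 'contact_force': [-0.0464, 0.4052, -13.6863], 'wrist_torque': [0.1213, -0.0977, -0.0395], 'finger_force': 45.0715, 'opening': 0.1489}
```

Call:
{"api": "drive_tool", "payload": {"moves": [[[0,0,0.1],[0,0,0],0.0],[[0,0,0.1],[0,0,0],0.0],[[0,0,0.1],[0,0,0],0.0],[[0,0,0.1],[0,0,0],0.0],[[0,0,0],[0,0,0],0.0]]}}

```text
time: 12.02
eef_pos: [0.6318, 0.0145, 0.2776]
tcp_rot: [0.241, 0.971, 0.001, -0.0]
contact_force: [1.0, 3.0, -14.6]
opening: 0.152
finger_force: 45.0
```

```bash
python3 - <<'E'
from h import *
s=ctrl.get_state();print({k:np.round(s[k],4).tolist() for k in("wrist_torque","qpos","joint_efforts")})
E
```

```text
{'wrist_torque': [0.437, -0.2555, 0.0185], 'qpos': [-0.1381, 0.1717, 1.6588, 0.0021, 1.311, -1.2225], 'joint_efforts': [-1.5254, -45.2554, -36.9817, -0.6989, 0.2675, 0.1236]}
```

Call:
{"api": "drive_tool", "payload": {"moves": [[[0,0,0.1],[0.0005,0.001,0],0.0],[[0,0,0.1],[0,0,0],0.0],[[0,0,0.1],[0,0,0],0.0],[[0,0,0.1],[0,0,0],0.0],[[0,0,0],[0,0,0],0.0]]}}

```text
time: 12.65
eef_pos: [0.6321, 0.015, 0.2777]
tcp_rot: [0.429, 0.903, 0.001, 0.001]
contact_force: [2.0, 1.4, -14.9]
opening: 0.151
finger_force: 45.0
```

```bash
python3 - <<'E'
from h import *
s=ctrl.get_state();print({k:np.round(s[k],4).tolist() for k in("wrist_torque","qpos","joint_efforts")})
E
```

```text
{'wrist_torque': [0.3739, -0.5351, -0.0368], 'qpos': [-0.1368, 0.1719, 1.6583, 0.0009, 1.31, -0.8219], 'joint_efforts': [-1.023, -45.2889, -36.4877, -0.5475, 0.5799, 0.1197]}
```

Call:
{"api": "drive_tool", "payload": {"moves": [[[0,0,0.1],[0,0.001,0],0.0],[[0,0,0.1],[0,0,0],0.0],[[0,0,0.1],[0,0,0],0.0],[[0,0,0.1],[0,0,0],0.0],[[0,0,0],[0,0,0],0.0]]}}

```text
time: 13.28
eef_pos: [0.6327, 0.0153, 0.2775]
tcp_rot: [0.599, 0.8, 0.0, 0.0]
contact_force: [3.3, 1.8, -14.7]
opening: 0.155
finger_force: 45.1
```

```bash
python3 - <<'E'
from h import *
s=ctrl.get_state();print({k:np.round(s[k],4).tolist() for k in("wrist_torque","qpos","joint_efforts")})
E
```

```text
{'wrist_torque': [0.2134, -0.4566, -0.0411], 'qpos': [-0.1359, 0.1737, 1.6566, 0.0001, 1.3106, -0.4213], 'joint_efforts': [-0.6085, -45.3322, -36.5181, -0.3592, 0.5633, 0.1165]}
```

Call:
{"api": "drive_tool", "payload": {"moves": [[[0,0,0.05],[-0.0005,0.001,0],0.0],[[0,0,0.05],[0,0,0],0.0],[[0,0,0.04],[0,0,0],0.0],[[0,0,0],[0,0,0],0.0]]}}

```text
time: 13.78
eef_pos: [0.6331, 0.0153, 0.2771]
tcp_rot: [0.654, 0.757, -0.0, -0.001]
contact_force: [-0.3, 2.4, -13.2]
opening: 0.151
finger_force: 45.0
```

```bash
python3 - <<'E'
from h import *
s=ctrl.get_state();print({k:np.round(s[k],4).tolist() for k in("wrist_torque","qpos","joint_efforts")})
E
```

```text
{'wrist_torque': [0.3454, -0.0394, -0.0135], 'qpos': [-0.1359, 0.1761, 1.6545, 0.0001, 1.3126, -0.281], 'joint_efforts': [-0.9426, -45.3336, -37.3886, -0.3926, 0.0139, 0.031]}
```

Call:
{"api": "drive_tool", "payload": {"moves": [[[0,0,0],[0,0,0.001],0.0],[[0,0,0],[0,0,0.0015],0.0],[[0,0,0],[0,0,0.0015],0.0],[[0,0,0],[0,0,0],0.0]]}}

```text
time: 14.28
eef_pos: [0.6333, 0.0153, 0.2736]
tcp_rot: [0.655, 0.756, -0.0, -0.001]
contact_force: [-2.4, 2.4, -11.6]
opening: 0.151
finger_force: 45.5
```

Call:
{"api": "drive_tool", "payload": {"moves": [[[0,0,0],[0,0,0.0015],0.0],[[0,0,0],[0,0,0.0015],0.0],[[0,0,0],[0,0,0],0.0]]}}

```text
time: 14.65
eef_pos: [0.6334, 0.0153, 0.2734]
tcp_rot: [0.655, 0.756, -0.0, 0.0]
contact_force: [-7.1, 2.3, -4.1]
opening: 0.154
finger_force: 46.7
```

```bash
python3 - <<'E'
from h import *
s=ctrl.get_state();print({k:np.round(s[k],4).tolist() for k in("wrist_torque","qpos","joint_efforts")})
E
```

```text
{'wrist_torque': [0.473, 1.2024, 0.0153], 'qpos': [-0.1358, 0.1783, 1.6588, -0.0001, 1.3044, -0.2781], 'joint_efforts': [-1.7291, -38.9946, -34.6075, -0.4184, -1.8091, 0.0013]}
```

Call:
{"api": "drive_tool", "payload": {"moves": [[[0,0,0],[0,-0.0015,0.001],0.0],[[0,0,0],[0,-0.001,0],0.0],[[0,0,0],[0,0,0],0.03],[[0,0,0],[0,0,0],0.04],[[0,0,0],[0,0,0],0.04]]}}

```text
time: 15.28
eef_pos: [0.6319, 0.0142, 0.2705]
tcp_rot: [0.655, 0.755, 0.0, 0.001]
contact_force: [-0.1, -0.2, -0.6]
opening: 0.466
finger_force: 0.0
```

Call:
{"api": "drive_tool", "payload": {"moves": [[[0,0,0],[0,0,-0.02],0.045],[[0,0,0],[0,0,-0.04],0.045],[[0,0,0],[0,0,-0.04],0.045],[[0,0,0],[0,0,0],0.045],[[0,0,0],[0,0,0],0.045]]}}

```text
time: 15.9
eef_pos: [0.6311, 0.0147, 0.3698]
tcp_rot: [0.655, 0.755, 0.0, 0.0]
contact_force: [0.1, 0.4, -0.7]
opening: 0.53
finger_force: 0.0
```

```bash
python3 - <<'E'
from h import *
s=ctrl.get_state();print({k:np.round(v,4).tolist() for k,v in s.items()})
c=ctrl.read_camera("wrist");d=ctrl.read_camera("side")
p=proj(c,(.631,.0145,.275)).astype(int);print(p)
a=cv2.resize(c["image"],(640,400));b=cv2.resize(d["image"][145:245,250:330],None,fx=4,fy=4)[:,:160*2]
cv2.imwrite("pics/w3.png",np.hstack([a,b])[:,160:][:,:,::-1])
E
```

```text
{'time': 15.9, 'qpos': [-0.1371, 0.1255, 1.5454, -0.0001, 1.4699, -0.2792], 'dq': [-0.0013, 0.0198, 0.0354, 0.0003, -0.0001, 0.0007], 'joint_efforts': [0.0422, -37.1639, -31.9675, -0.0007, -0.0054, 0.0], 'eef_pos': [0.6311, 0.0147, 0.3698], 'tcp_rot': [0.6552, 0.7555, 0.0002, 0.0004], 'contact_force': [0.1483, 0.3676, -0.7257], 'wrist_torque': [0.0013, 0.0095, 0.0105], 'finger_force': 0.0, 'opening': 0.53}
[323 207]
```

View pics/w3.png

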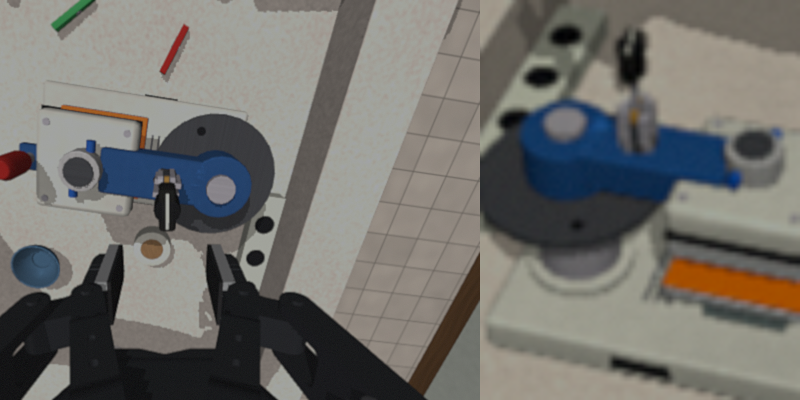

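Call:
{"api": "drive_tool", "payload": {"moves": [[[0,0,-0.177],[0,0,0],0.06],[[0,0,-0.177],[0,0,0],0.06],[[0,0,-0.177],[0,0,0],0.06],[[0,0,-0.177],[0,0,0],0.06],[[0,0,-0.177],[0,0,0],0.06]]}}

```text
time: 16.62
eef_pos: [0.6307, 0.0148, 0.3674]
tcp_rot: [0.266, 0.964, -0.0, -0.002]
contact_force: [0.2, 0.1, -0.3]
opening: 0.703
finger_force: 0.0
```

Call:
{"api": "drive_tool", "payload": {"moves": [[[0,0,-0.177],[0,0,0],0.06],[[0,0,-0.177],[0,0,0],0.06],[[0,0,-0.177],[0,0,0],0.06],[[0,0,0],[0.051,0,0],0.06],[[0,0,0],[0.051,0,0],0.06]]}}

```text
time: 17.25
eef_pos: [0.5278, 0.016, 0.3669]
tcp_rot: [0.006, 1.0, 0.0, -0.002]
contact_force: [-0.4, -0.7, 1.0]
opening: 0.699
finger_force: 0.0
```

Call:
{"api": "drive_tool", "payload": {"moves": [[[0,0,0],[0.051,0,0],0.06],[[0,0,0],[0,0,0.04],0.06],[[0,0,0],[0,0,0.03],0.06],[[0,0,0],[0,0,0],0.06],[[0,0,0],[0,0,0],0.06]]}}

```text
time: 17.88
eef_pos: [0.4785, 0.0166, 0.3]
tcp_rot: [0.006, 1.0, -0.0, 0.0]
contact_force: [0.5, 1.0, 0.4]
opening: 0.707
finger_force: 0.0
```

```bash
python3 - <<'E'
from h import *
c=ctrl.read_camera("wrist");s=ctrl.get_state();print(s["eef_pos"],s["tcp_rot"])
b=blobs(c["image"],(0,150,60),(6,255,255),(200,100,450,399),60);print(b)
for q,st in b: print(plane(c,q,.228),plane(c,(st[0]+st[2]/2,st[1]+st[3]/2),.22))
E
```

```text
[0.47888376 0.01660655 0.30067166] [ 6.35803092e-03  9.99979365e-01 -1.52677180e-04  9.06900915e-04]
[([322.5, 211.9], [307, 191, 31, 42, 1001]), ([420.0, 247.5], [400, 238, 43, 19, 268])]
[0.47365819 0.01553335 0.228     ] [0.47684595 0.01542703 0.22      ]
[0.50356345 0.08912926 0.228     ] [0.50789676 0.09319064 0.22      ]
```

Call:
{"api": "drive_tool", "payload": {"moves": [[[0,0,0],[0.0005,-0.0008,0.04],0.06],[[0,0,0],[0,0,0.03],0.06],[[0,0,0],[0,0,0.015],0.06],[[0,0,0],[0,0,0],0.04],[[0,0,0],[0,0,0],0.03]], "grip_force": 25}}

```text
time: 18.55
eef_pos: [0.4788, 0.0157, 0.2161]
tcp_rot: [0.006, 1.0, -0.0, 0.001]
contact_force: [0.8, -0.4, -0.4]
opening: 0.354
finger_force: 0.0
```

Call:
{"api": "drive_tool", "payload": {"moves": [[[0,0,0],[0,0,0],0.02],[[0,0,0],[0,0,0],0.015],[[0,0,0],[0,0,0],0.015]]}}

```text
time: 18.92
eef_pos: [0.4787, 0.0156, 0.2163]
tcp_rot: [0.006, 1.0, -0.001, 0.002]
contact_force: [-0.5, -0.9, 5.7]
opening: 0.282
finger_force: 25.0
```

Call:
{"api": "drive_tool", "payload": {"moves": [[[0,0,0.03],[-0.0001,0.0064,0],0.015],[[0,0,0.03],[-0.0001,0.0064,0],0.015],[[0,0,0.03],[-0.0001,0.0064,0],0.015],[[0,0,0],[0,0,0],0.015]]}}

```text
time: 19.42
eef_pos: [0.4799, 0.0352, 0.2163]
tcp_rot: [0.051, 0.999, -0.0, 0.002]
contact_force: [-0.8, 0.5, 5.9]
opening: 0.283
finger_force: 25.1
```

Call:
{"api": "drive_tool", "payload": {"moves": [[[0,0,0.06],[-0.0004,0.0128,0],0.015],[[0,0,0.06],[-0.0004,0.0128,0],0.015],[[0,0,0.06],[-0.0004,0.0128,0],0.015],[[0,0,0.06],[-0.0004,0.0128,0],0.015],[[0,0,0.06],[-0.0004,0.0128,0],0.015]]}}

```text
time: 20.05
eef_pos: [0.4955, 0.0967, 0.2164]
tcp_rot: [0.201, 0.98, -0.001, 0.001]
contact_force: [-1.2, -2.6, 6.9]
opening: 0.28
finger_force: 25.2
```

Call:
{"api": "drive_tool", "payload": {"moves": [[[0,0,0.06],[-0.0004,0.0128,0],0.015],[[0,0,0.06],[-0.0004,0.0128,0],0.015],[[0,0,0.06],[-0.0004,0.0128,0],0.015],[[0,0,0.06],[-0.0004,0.0128,0],0.015],[[0,0,0.06],[-0.0004,0.0128,0],0.015]]}}

```text
time: 20.68
eef_pos: [0.5289, 0.1512, 0.2164]
tcp_rot: [0.345, 0.939, -0.0, 0.001]
contact_force: [-2.9, -1.5, 6.9]
opening: 0.282
finger_force: 25.2
```

Call:
{"api": "drive_tool", "payload": {"moves": [[[0,0,0.06],[-0.0004,0.0128,0],0.015],[[0,0,0.06],[-0.0004,0.0128,0],0.015],[[0,0,0.06],[-0.0004,0.0128,0],0.015],[[0,0,0.06],[-0.0004,0.0128,0],0.015],[[0,0,0.06],[-0.0004,0.0128,0],0.015]]}}

```text
time: 21.3
eef_pos: [0.5768, 0.1935, 0.2164]
tcp_rot: [0.481, 0.877, 0.0, 0.0]
contact_force: [-2.6, -0.6, 7.2]
opening: 0.281
finger_force: 25.2
```

Call:
{"api": "drive_tool", "payload": {"moves": [[[0,0,0.03],[-0.0001,0.0064,0],0.015],[[0,0,0.03],[-0.0001,0.0064,0],0.015],[[0,0,0.03],[-0.0001,0.0064,0],0.015],[[0,0,0.03],[-0.0001,0.0064,0],0.015],[[0,0,0],[0,0,0],0.015]]}}

```text
time: 21.92
eef_pos: [0.5997, 0.2064, 0.2164]
tcp_rot: [0.532, 0.847, 0.001, 0.001]
contact_force: [-0.0, 2.0, 5.2]
opening: 0.286
finger_force: 25.1
```

Call:
{"api": "drive_tool", "payload": {"moves": [[[0,0,0.02],[0,0.003,0],0.015],[[0,0,0],[0,0.002,0],0.015],[[0,0,0],[0,0,0],0.015]]}}

```text
time: 22.3
eef_pos: [0.6031, 0.208, 0.2164]
tcp_rot: [0.541, 0.841, -0.0, -0.0]
contact_force: [-4.3, -0.5, 7.7]
opening: 0.285
finger_force: 25.2
```

Call:
{"api": "drive_tool", "payload": {"moves": [[[0,0,0],[0,0.002,0],0.015],[[0,0,0],[0,0.002,0],0.015],[[0,0,0],[0,0,0],0.015]]}}

```text
time: 22.68
eef_pos: [0.6032, 0.2081, 0.2163]
tcp_rot: [0.54, 0.841, -0.005, -0.004]
contact_force: [-17.0, -6.1, 13.0]
opening: 0.282
finger_force: 27.5
```

Firm stop reached (no motion, force rising). Relieve the preload, release and withdraw.

Call:
{"api": "drive_tool", "payload": {"moves": [[[0,0,0],[0,-0.002,0],0.015],[[0,0,0],[0,-0.0015,0],0.015],[[0,0,0],[0,0,0],0.03],[[0,0,0],[0,0,0],0.055],[[0,0,0],[0,0,0],0.055]]}}

```text
time: 23.3
eef_pos: [0.6037, 0.2078, 0.2137]
tcp_rot: [0.541, 0.841, -0.0, -0.0]
contact_force: [0.1, 0.7, -1.1]
opening: 0.646
finger_force: 0.0
```

Call:
{"api": "drive_tool", "payload": {"moves": [[[0,0,0],[0,0,-0.02],0.06],[[0,0,0],[0,0,-0.04],0.06],[[0,0,0],[0,0,-0.05],0.06],[[0,0,0],[0,0,-0.04],0.06],[[0,0,0],[0,0,0],0.06]]}}

```text
time: 23.92
eef_pos: [0.6054, 0.2081, 0.3717]
tcp_rot: [0.541, 0.841, 0.004, 0.004]
contact_force: [-0.1, 0.1, -0.0]
opening: 0.705
finger_force: 0.0
```

```bash
python3 - <<'E'
from h import *
s=ctrl.get_state();print({k:np.round(s[k],3).tolist() for k in("time","eef_pos","contact_force","opening")})
c=ctrl.read_camera("wrist");b=[x for x in blobs(c["image"],(0,150,60),(6,255,255),(0,0,640,400),60)]
for q,st in b:
    p=plane(c,q,.225);print(q,st,p,np.arctan2(p[1]-.0147,.692-p[0]))
d=ctrl.read_camera("side")["image"][130:250,230:370];cv2.imwrite("pics/e.png",np.hstack([c["image"][:,100:500],cv2.resize(d,(400,400))])[:,:,::-1])
E
```

```text
{'time': 23.925, 'eef_pos': [0.605, 0.208, 0.372], 'contact_force': [-0.083, 0.106, -0.014], 'opening': 0.705}
[320.4, 184.5] [309, 170, 23, 30, 534] [0.60182796 0.21119018 0.225     ] 1.1405545027026265
```

View pics/e.png

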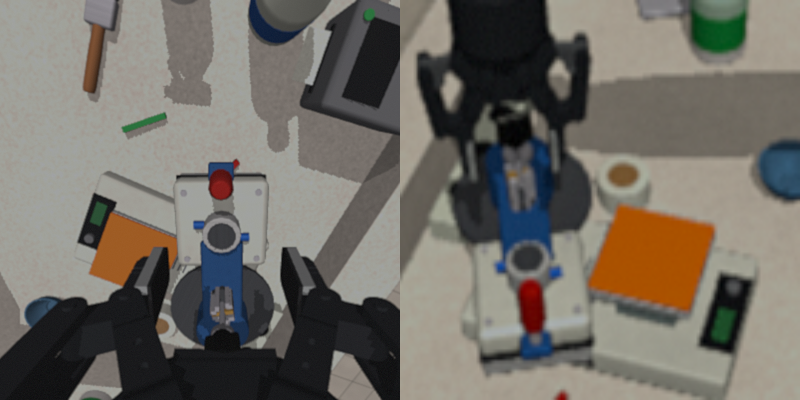

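The head is fully open (about 1.13 rad at its stop), the knob is still up and turned across the arm, and the gripper is clear.

```bash
python3 -c "
from plant import ctrl
print(ctrl.sign_off())"
```

```text
the job is handed in; nothing more can be done
None
```

I handed the job in: the plunger is parked up in its rest notch, the head is swung fully open against its stop, and the gripper has let go and is clear of everything. The hand-in returned no verdict.

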